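# Swing a still's port plate against its stop and bolt it

### The job

Get the steel port plate ready for drilling: keep it lying flat with its corner slot on the upright peg, and push the opposite corner so that it swings round the peg until its long edge rests snugly against the round stop post. Then slide the black-handled bolt fully home into the notch in the plate's end, and let go. Press gently, never force the plate or the bolt, and leave the things lying around where they are.

Things in the scene. Friction and masses are not known exactly. Their poses are not given: they have to be found in the camera images.
- fixture: Fixed grey-painted steel fixture: slab 275 x 220 mm, its top 12 mm above the table. Origin on the table under the axis of its upright steel peg (14 mm in diameter, its top 42 mm above the table). In its frame the slab spans x -50 to 225, y -70 to 150 mm; x runs from the peg towards the bolt. A dark cross slide on it carries stop and bolt; its setting along y is not measured and cannot be shifted.
- plate: Loose flat steel plate, 150 x 72 x 10 mm, 0.5 to 0.9 kg, on the slab, turned 25 to 43 degrees anticlockwise (from above) from the fixture's x axis. Origin: seat centre of its corner slot, at the underside; its frame spans x -14 to 136, y -18 to 54, z 0 to 10 mm. The slot, 17 mm wide, opens through the end x = -14, ends at x = 8.5 and sits on the peg with 1.5 mm of play.
- plate_corner (a point): The plate's corner opposite the slot, to be pushed, half-way up: plate frame (136, 54, 5) mm. Push near it on the long edge y = 54, towards plate -y, with no more than 30 N; sliding alone takes 2 to 6 N. The other long edge (y = -18) meets the stop at plate x = 122: a rigid round steel post 16 mm in diameter, 24 mm high, its near side at fixture y = -28 to -8 mm, set anew each time.
- bolt (a joint): Travel of the bolt in m towards the peg (fixture -x): 0 drawn back, 0.024 its end, home from 0.020; starts at 0 to 0.005; 1.5 N friction; stays. 12 mm tongue at fixture y = 8 to 28 mm, always 36 mm +y of the stop's near side: enters the notch (16 wide, 14 deep, in the end x = 136, centred at plate y = 18) only if the plate rests on the stop, else jams (at most 20 N). Handle: next entry.
- handle_zone (a point): Fixed mark on the fixture at (196, 18, 52) mm, not on the bolt. The bolt's handle, a black upright post 16 mm in diameter, 25 to 74 mm above the table, stands within 10 mm of it in fixture y (shifted as the stop is from fixture y = -18) and at fixture x = 196 mm less the bolt's travel. Free all round above 32 mm.
- cap_screw: Bystander: dark cap screw standing on its head on the slab, 34 mm high, 18 mm wide.
- collar: Bystander: brass collar, 26 mm across, 12 mm high, lying on the slab.
- gauge: Bystander: round pressure gauge, 68 mm across, lying on the table.
- star_knob: Bystander: dark red star knob, 52 mm across, on the table.
- wrench: Bystander: wrench 190 mm long on the table.
- gasket: Bystander: black rubber ring 104 mm across on the table.
- jar: Bystander: amber jar, 64 mm across, 85 mm high, on the table.
There are look-alikes about, which are no part of the job. Leave any orange or pink look-alike of the plate alone.

How it is judged:
By the outcome, as a careful person would: the job done as asked, in the order asked, and still so for the second after the job is handed in, with the robot touching nothing.
It also fails if it takes over 51 s, if anything falls off the work surface, if the arm or the gripper's body presses on something with over 40 N, if the wrist force passes 120 N, or if a joint passes its speed limit or range.

### The arm

A 6-joint arm with a two-finger parallel gripper is mounted at the origin on the work surface. World frame = base frame: x ahead of the robot, y to its left, z up, the work surface at z = 0. Lengths are in m, angles in rad, forces in N, time in s.
With the tool pointing down it reaches from about 0.225 to 0.875 m from the base axis. Payload 3.4 kg.
Tool frame: the origin (TCP) lies midway between the tips of the shut fingers; the grasp point (between the pads) lies 19 mm behind it (manip.grasp_offset is the distance from the TCP to the grasp point, in m); x points along the fingers, y is the direction in which the jaws open and shut, and the axes are right-handed (so a half turn about x gives the same grasp; the last joint's range is limited). The gripper opens to 85 mm and grips with 20 to 120 N. Pads are 22 mm wide; open, the fingers measure 114 mm over their backs; the gripper's body (76 mm by 85 mm) begins 54 mm behind the grasp point. The pads swing forward as they close: fully open they stand 13 mm farther back than shut.
Start: joints at [1.178, 0.276, 1.505, -0, 1.361, -0.121], TCP at [0.154, 0.554, 0.231] pointing down, gripper open.
Joint ranges: [-2.89, 2.89], [-0.75, 2.08], [0.22, 2.7], [-1.18, 4.32], [0.11, 2.71], [-2.7, 2.7]. Speed limits (rad/s): [2.57, 2.57, 3.14, 3.14, 3.14, 3.14].

### API

Orientations are given as a unit quaternion [w, x, y, z].
In Python, from rig import manip gives the robot as it stands.
- The arm moves only by the shell command python3 -m creep 'ROWS' [OPENING] [FORCE]. ROWS is a JSON object of lists of equal length, an entry for each row: "delta_pos": the shift along the tool's x, y, z in cm, a list of three; "dr": the turn, a rotation vector about the tool's x, y, z in rad, a list of three. In form: {"delta_pos": [[dx, dy, dz], ...], "dr": [[rx, ry, rz], ...]}. A call has 1 to 10 rows; each row is the pose to reach, as a shift and turn from the pose commanded when the call began, along the tool's axes at that moment; what a row does not reach only later rows make up. A row lasts 1/10 s, in which the tool goes at most 50 mm and 8.59 degrees, less where a joint would pass 70% of its speed; a pose out of reach is approached as far as the arm can. A call with a gripper value outside its range is refused whole. OPENING is the opening, from -1 (shut) to 1 (fully open), set as the call begins (- or left out, the last holds). The fingers move at their own pace and stop on an object; FORCE is the grip in N (left out, the last holds). Time passes only in rows, so rows that repeat a pose let the fingers close. It gives the time, the measured TCP pose, the force and the opening at its end, in the units of the state.
- manip.get_state(): the state, without advancing time (a new reading comes with each control period).
- manip.get_image(name): name is "scene" or "top" or "wrist"; returns a dict with "pixels" (384x512x3 uint8, blue, green, red), "depth" (384x512 float32, m along the optical axis (not along the pixel's ray), 0 where there is no reading), "intrinsics" (3x3 intrinsics, pixels), "k1" (the pictures are not rectified: a ray, as slopes to the right and down, at radius r is drawn at 1 + k1 r^2 times it, then the intrinsics apply), "rvec" (rotation vector, rad) and "tvec" (3), from world to camera coordinates, as OpenCV has them. Camera axes: x right, y down, z forward; pixel columns grow to the right and rows downward; lengths in m; the calibration is good to about 2 mm. A picture is of the moment at which its call begins.
- manip.sign_off(): hands the job in, once; it reports no verdict.
The state is a dict: "clock": time; "qpos": joint angles; "qd": joint speeds; "effort": joint torques, N m; "position": TCP position; "ee_rot": TCP orientation; "contact_force": force on the tool from outside, world axes, zero at the start; "moment": the same for the moment, N m; "width": finger opening in m.
Only numpy, scipy, OpenCV 4.12 (cv2) and the standard library are available. Lean on these libraries where they do the work, as an engineer would, in place of code of your own. Each camera call takes 0.05 s, during which the arm holds its last target. There are 200 camera calls.

## Working session

There is one attempt and no reset: what is moved stays moved. The work goes in short steps, Python scripts to look and compute and a shell command to move; the robot and the scene stay as the last step left them, time stands still between calls to the robot, and variables do not carry over. Pictures are saved under pics/ and viewed, about 8 in all and at most 12, crops included, and the job is handed in when it is done.

```bash
mkdir -p pics; cat > h.py <<'E'
import numpy as np,cv2,pickle
from rig import manip
def snap(n,tag):
    im=manip.get_image(n); pickle.dump(im,open(f'pics/{tag}.pkl','wb')); cv2.imwrite(f'pics/{tag}.png',im['pixels']); return im
def load(tag): return pickle.load(open(f'pics/{tag}.pkl','rb'))
def ray(im,u,v):
    K=np.array(im['intrinsics']); d=np.array([(u-K[0,2])/K[0,0],(v-K[1,2])/K[1,1]]); s=d.copy()
    for _ in range(20): s=d/(1+im['k1']*(s@s))
    R=cv2.Rodrigues(np.array(im['rvec'],float))[0]; t=np.array(im['tvec']).ravel()
    return -R.T@t, R.T@np.array([s[0],s[1],1]),
def atz(im,u,v,z):
    c,d=ray(im,u,v); return c+d*(z-c[2])/d[2]
def atd(im,u,v):
    c,d=ray(im,u,v); return c+d*im['depth'][int(round(v)),int(round(u))]
def proj(im,P):
    R=cv2.Rodrigues(np.array(im['rvec'],float))[0]; p=R@np.array(P)+np.array(im['tvec']).ravel(); s=p[:2]/p[2]; s=s*(1+im['k1']*(s@s)); K=np.array(im['intrinsics']); return np.array([K[0,0]*s[0]+K[0,2],K[1,1]*s[1]+K[1,2]])
E
python3 - <<'E'
from h import *
a=snap('top','t0');b=snap('scene','s0')
cv2.imwrite('pics/both0.png',cv2.resize(a['pixels'],(800,600),interpolation=cv2.INTER_CUBIC))
s=manip.get_state();print(s)
for i in(a,b):print(i['intrinsics'],i['k1'],ray(i,256,192))
E
```

```text
{'clock': 0.1, 'qpos': array([ 1.17800915e+00,  2.76519232e-01,  1.50600001e+00, -3.24365626e-05,
        1.36068272e+00, -1.21043914e-01]), 'qd': array([ 0.00133295, -0.00161046, -0.00494544,  0.0005451 ,  0.00074034,
        0.00060528]), 'effort': array([ 1.03085131e-03, -4.17699265e+01, -2.46402615e+01, -3.42425055e-04,
        5.65402501e-03, -1.84079695e-06]), 'position': array([0.15419853, 0.5534576 , 0.23053594]), 'ee_rot': array([ 0.7004562 ,  0.09522485,  0.70072366, -0.09633116]), 'contact_force': array([0.03743478, 1.33228469, 0.15594321]), 'moment': array([ 0.00224573, -0.01373184,  0.01991368]), 'width': 0.08554834422874064}
[[450.78131188   0.         251.21957985]
 [  0.         450.78131188 195.80124284]
 [  0.           0.           1.        ]] -0.1393736298193733 (array([2.53015574e-01, 4.98770696e-04, 1.29181160e+00]), array([ 1.89738164e-01, -1.86489990e-04, -9.81928191e-01]))
[[424.51311646   0.         260.37026932]
 [  0.         424.51311646 192.64074224]
 [  0.           0.           1.        ]] -0.04297016827671544 (array([ 1.08329989, -0.1761426 ,  1.00931634]), array([-0.5509071 ,  0.12963492, -0.82450253]))
```

View pics/both0.png

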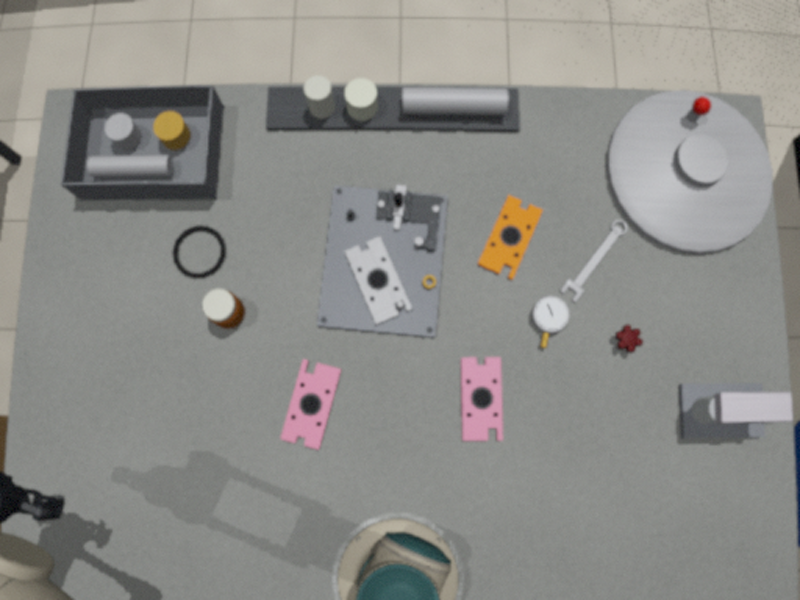

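View pics/s0.png

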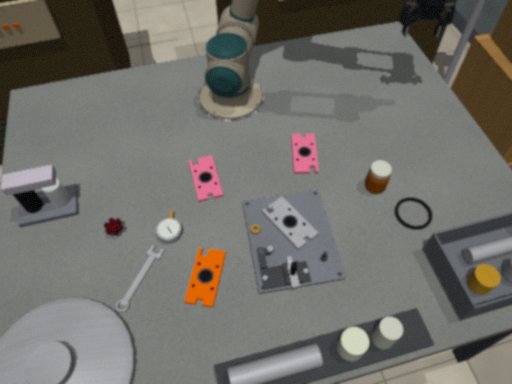

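The candidates for the plate in the enlarged top view are steel (378,280) on the slab, orange (511,237), and pink (311,404) and (482,398). I choose the steel one: it lies on the fixture with its slot on the peg at (400,305). Next is a close crop to confirm.

```bash
python3 - <<'E'
from h import *
a=load('t0')['pixels'][112:222,198:298]
b=load('s0')['pixels'][185:300,235:350]
x=cv2.resize(a,(545,600),interpolation=cv2.INTER_CUBIC)   # 5.45x
cv2.imwrite('pics/c0.png',x)
E
```

```text
(no output)
```

View pics/c0.png

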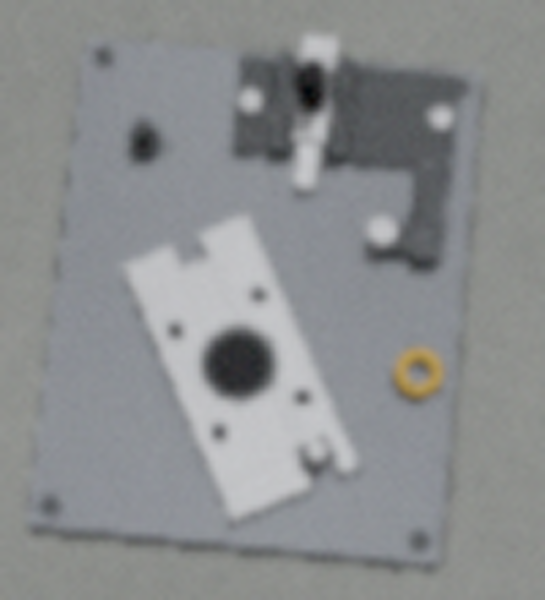

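The crop confirms it. The steel plate's push corner is at (125,265), the notch at (190,250), the peg at (317,450), the stop at (382,230) and the bolt handle at (312,85). The cap screw is at (145,140) and the collar at (418,373). I'll fit poses now.

```bash
cat >> h.py <<'E'
def fit(src,dst):
    src,dst=np.array(src,float),np.array(dst,float); a,b=src.mean(0),dst.mean(0)
    H=(src-a).T@(dst-b); th=np.arctan2(H[0,1]-H[1,0],H[0,0]+H[1,1]); c,s=np.cos(th),np.sin(th); R=np.array([[c,-s],[s,c]])
    t=b-R@a; return th,R,t,(dst-(src@R.T+t))
E
python3 - <<'E'
from h import *
np.set_printoptions(precision=4,suppress=True)
im=load('t0')
def P(u,v,z): return atz(im,198+(u+.5)/5.45-.5,112+(v+.5)/5.454-.5,z)[:2]
F=[(225,150),(225,-70),(-50,150),(-50,-70)]
W=[P(88,45,.012),P(483,85,.012),P(30,530,.012),P(440,567,.012)]
th,R,t,r=fit(np.array(F)/1e3,W);print('fix',th,np.degrees(th),t,r)
inv=lambda w:(R.T@(w-t))*1e3
print('peg',inv(P(317,447,.042)),'stop',inv(P(382,228,.036)),inv(P(382,228,.024)),'handle top',inv(P(310,75,.074)),'tongue end',inv(P(303,188,.02)),'screw',inv(P(147,135,.046)),'collar',inv(P(418,373,.024)))
Q=[(136,54),(136,-18),(-14,54),(-14,-18)]
W=[P(125,265,.022),P(248,215,.022),P(235,520,.022),P(355,468,.022)]
p=fit(np.array(Q)/1e3,W);print('plate',np.degrees(p[0]-th),p[2],inv(p[2]),p[3])
pc=p[1]@np.array([.136,.054])+p[2];print('corner',pc, inv(pc))
for nm,f in(('handle0',(196,18)),('corner',None)):
    if f:print(nm,R@np.array(f)/1e3+t)
Rt=__import__('scipy.spatial.transform',fromlist=['x']).Rotation.from_quat(manip.get_state()['ee_rot'][[1,2,3,0]]).as_matrix();print(Rt)
print([im['depth'][int(112+v/5.45),int(198+u/5.45)] for u,v in((312,85),(180,300))])
E
```

```text
fix -0.08695088483724593 -4.981918726102256 [ 0.4842 -0.    ] [[-0.0021 -0.0007]
 [-0.0041  0.0015]
 [ 0.0021 -0.0017]
 [ 0.004   0.001 ]]
peg [5.7937 1.4222] stop [127.6994 -21.2637] [131.1204 -21.2799] handle top [195.5482  23.6639] tongue end [150.3495  23.0795] screw [163.7625 107.4416] collar [ 53.9774 -47.5061]
plate 28.591248378311988 [0.4886 0.0011] [4.304  1.4735] [[ 0.0001 -0.0005]
 [-0.0004  0.0002]
 [ 0.0004 -0.0015]
 [-0.0001  0.0019]]
corner [0.5916 0.105 ] [ 97.8775 113.9724]
handle0 [0.681  0.0009]
[[-0.0006  0.2684  0.9633]
 [-0.0015  0.9633 -0.2684]
 [-1.     -0.0016 -0.0002]]
[np.float32(1.2689639), np.float32(1.3053204)]
```

```bash
python3 -m creep '{"delta_pos": [[0,-2.9,4.9],[0,-5.9,9.9],[0,-8.8,14.8],[2,-11.8,19.8],[4,-14.8,24.8],[6,-17.8,29.7],[8,-20.7,34.7],[8,-23.7,39.6],[8,-26.7,44.6],[8,-29.7,49.6]], "dr": [[-0.1,0,0],[-0.185,0,0],[-0.185,0,0],[-0.185,0,0],[-0.185,0,0],[-0.185,0,0],[-0.185,0,0],[-0.185,0,0],[-0.185,0,0],[-0.185,0,0]]}' -1 20
cat > st.py <<'E'
from h import *
from scipy.spatial.transform import Rotation as Ro
np.set_printoptions(precision=4,suppress=True)
s=manip.get_state();R=Ro.from_quat(s['ee_rot'][[1,2,3,0]]).as_matrix()
O=np.array([.4885,.0012]);c,q=np.cos(-.087),np.sin(-.087);F=np.array([[c,-q],[q,c]])
print('t',s['clock'],'pos',s['position'],'fix mm',F.T@(s['position'][:2]-O)*1e3,'F fix',F.T@s['contact_force'][:2],s['contact_force'][2],'w',s['width'],'toolz yaw',np.degrees(np.arctan2(R[1,2],R[0,2])),'Rx',R[:,0])
E
python3 st.py
```

```text
clock: 1.1
position: [0.4923, 0.1969, 0.1553]
ee_rot: [0.706, 0.031, 0.707, -0.031]
contact_force: [0.4, 0.0, -0.4]
width: 0.0002
t 1.1 pos [0.4923 0.1969 0.1553] fix mm [-13.1692 195.2444] F fix [0.437  0.0751] -0.39744020753689596 w 0.0001949601491247656 toolz yaw -4.983595935709728 Rx [-0.0016 -0.0001 -1.    ]
```

```bash
python3 -m creep '{"delta_pos": [[0,-2.5,3],[0,-5.7,6.5],[3,-5.7,6.5],[6,-5.7,6.5],[9,-5.7,6.5],[11,-5.7,6.5],[12.5,-5.7,6.5],[12.5,-5.7,6.5]], "dr": [[0,0,0],[0,0,0],[0,0,0],[0,0,0],[0,0,0],[0,0,0],[0,0,0],[0,0,0]]}'
python3 - <<'E'
import st
from h import *
im=snap('top','t1');cv2.imwrite('pics/c1.png',cv2.resize(im['pixels'][112:222,198:298],(545,600),interpolation=cv2.INTER_CUBIC))
im=snap('scene','s1');cv2.imwrite('pics/d1.png',cv2.resize(im['pixels'][180:295,235:350],(600,600),interpolation=cv2.INTER_CUBIC))
a=cv2.imread('pics/c1.png');b=cv2.imread('pics/d1.png');cv2.imwrite('pics/e1.png',cv2.resize(np.hstack([a,b]),(800,419)))
E
```

```text
clock: 1.9
position: [0.5495, 0.1359, 0.0287]
ee_rot: [0.704, 0.03, 0.709, -0.031]
contact_force: [-0.4, 0.2, -0.1]
width: 0.0002
t 1.9 pos [0.5495 0.1359 0.0287] fix mm [ 49.0168 139.4849] F fix [-0.4263  0.1643] -0.08367932335164946 w 0.00024445141603941453 toolz yaw -4.9799127894559545 Rx [-0.0059 -0.0006 -1.    ]
```

View pics/e1.png

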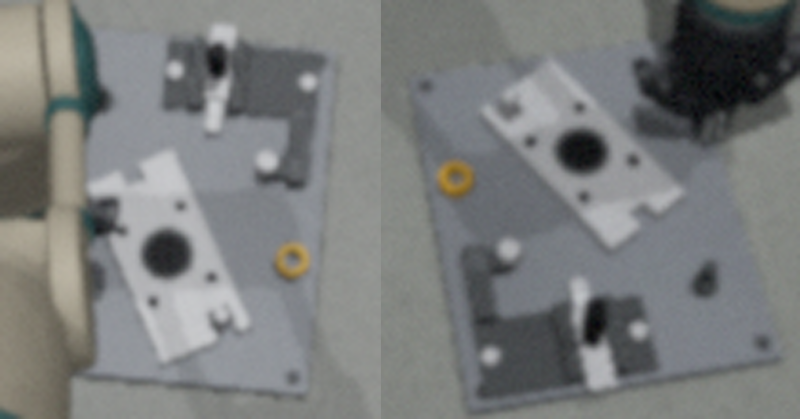

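Both halves show the shut fingers on the slab beside the plate's long edge near its push corner (right half: fingertips (705,130), corner (680,190)), clear of everything. I'll lower and approach.

```bash
python3 -m creep '{"delta_pos": [[0.6,-0.3,0.8],[1.25,-0.3,0.8],[1.25,-0.3,0.8],[1.25,-0.7,1.0],[1.25,-1.1,1.25],[1.25,-1.4,1.4],[1.25,-1.6,1.5],[1.25,-1.8,1.6],[1.25,-1.8,1.6]], "dr": [[0,0,0],[0,0,0],[0,0,0],[0,0,0],[0,0,0],[0,0,0],[0,0,0],[0,0,0],[0,0,0]]}'; python3 st.py
```

```text
clock: 2.9
position: [0.5662, 0.1166, 0.0188]
ee_rot: [0.707, 0.031, 0.706, -0.031]
contact_force: [-0.3, 0.6, 0.1]
width: 0.0
t 2.9 pos [0.5662 0.1166 0.0188] fix mm [ 67.3814 121.7141] F fix [-0.3851  0.535 ] 0.11977453351707713 w 2.4958009342532533e-05 toolz yaw -4.99634864453583 Rx [ 0.0002  0.0001 -1.    ]
```

```bash
python3 -m creep '{"delta_pos": [[0.1,-0.15,0.1],[0.2,-0.3,0.2],[0.2,-0.45,0.35],[0.2,-0.6,0.5],[0.2,-0.8,0.65],[0.2,-1.0,0.8],[0.2,-1.15,0.95],[0.2,-1.3,1.1],[0.2,-1.45,1.25],[0.2,-1.6,1.4]], "dr": [[0,0,0],[0,0,0],[0,0,0],[0,0,0],[0,0,0],[0,0,0],[0,0,0],[0,0,0],[0,0,0],[0,0,0]]}'; python3 st.py
```

```text
clock: 3.9
position: [0.5786, 0.0999, 0.0167]
ee_rot: [0.706, 0.031, 0.707, -0.031]
contact_force: [-1.2, 4.1, 0.6]
width: 0.0003
t 3.9 pos [0.5786 0.0999 0.0167] fix mm [ 81.1483 106.1385] F fix [-1.5977  3.9729] 0.5588311770430221 w 0.00034754635719719273 toolz yaw -4.9747502366709755 Rx [-0.0003  0.0005 -1.    ]
```

```bash
python3 -m creep '{"delta_pos": [[0,-0.2,0.19],[0,-0.4,0.38],[0,-0.6,0.56],[0,-0.8,0.74],[0,-1.0,0.91],[0,-1.2,1.07],[0,-1.4,1.23],[0,-1.6,1.38],[0,-1.8,1.52],[0,-2.0,1.65]], "dr": [[0,0,0],[0,0,0],[0,0,0],[0,0,0],[0,0,0],[0,0,0],[0,0,0],[0,0,0],[0,0,0],[0,0,0]]}'; python3 st.py;python3 - <<'E'
from h import *
a=snap('top','t2')['pixels'][112:222,198:298];b=snap('scene','s2')['pixels'][180:295,235:350]
f=lambda x:cv2.resize(x,(400,440),interpolation=cv2.INTER_CUBIC)
cv2.imwrite('pics/e2.png',np.hstack([f(a),f(b)]))
E
```

```text
clock: 4.9
position: [0.5941, 0.0783, 0.0169]
ee_rot: [0.707, 0.031, 0.706, -0.031]
contact_force: [2.5, 5.1, -1.0]
width: 0.0002
t 4.9 pos [0.5941 0.0783 0.0169] fix mm [98.4607 86.001 ] F fix [2.0468 5.3416] -1.0006521345619575 w 0.00021836842705783292 toolz yaw -4.978055835283354 Rx [ 0.0013  0.0003 -1.    ]
```

View pics/e2.png

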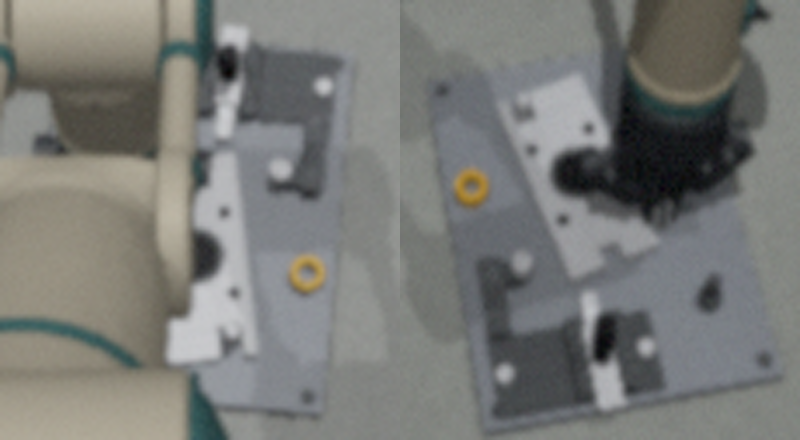

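The plate has swung to about 10° from the fixture axis. The slot is still on the peg ((232,335) left half), and the stop ((280,170)) is still a way off. I'll continue in smaller steps.

```bash
python3 -m creep '{"delta_pos": [[0,-0.15,0.08],[0,-0.3,0.16],[0,-0.42,0.23],[0,-0.54,0.29],[0,-0.64,0.34],[0,-0.74,0.39],[0,-0.84,0.44],[0,-0.92,0.48],[0,-1.0,0.51],[0,-1.0,0.51]], "dr": [[0,0,0],[0,0,0],[0,0,0],[0,0,0],[0,0,0],[0,0,0],[0,0,0],[0,0,0],[0,0,0],[0,0,0]]}'; python3 st.py
```

```text
clock: 6.0
position: [0.5985, 0.068, 0.017]
ee_rot: [0.707, 0.031, 0.706, -0.031]
contact_force: [3.0, 4.4, -1.3]
width: 0.0003
t 6.0 pos [0.5985 0.068  0.017 ] fix mm [103.7268  76.1425] F fix [2.57  4.665] -1.3336075284523452 w 0.0002992806687343262 toolz yaw -4.973433367393199 Rx [ 0.0019  0.0002 -1.    ]
```

```bash
python3 -m creep '{"delta_pos": [[0,-0.06,0.04],[0,-0.12,0.07],[0,-0.18,0.1],[0,-0.24,0.13],[0,-0.3,0.16],[0,-0.3,0.16]], "dr": [[0,0,0],[0,0,0],[0,0,0],[0,0,0],[0,0,0],[0,0,0]]}'; python3 st.py
```

```text
clock: 6.6
position: [0.5999, 0.0649, 0.017]
ee_rot: [0.707, 0.031, 0.706, -0.031]
contact_force: [2.8, 3.9, -1.1]
width: 0.0001
t 6.6 pos [0.5999 0.0649 0.017 ] fix mm [105.4285  73.1856] F fix [2.4736 4.1772] -1.1463659329854667 w 7.418181245587485e-05 toolz yaw -4.972381478370181 Rx [ 0.0021  0.0002 -1.    ]
```

```bash
python3 -m creep '{"delta_pos": [[0,-0.05,0.02],[0,-0.1,0.04],[0,-0.15,0.06],[0,-0.15,0.06]], "dr": [[0,0,0],[0,0,0],[0,0,0],[0,0,0]]}'
```

```text
clock: 7.0
position: [0.6004, 0.0634, 0.017]
ee_rot: [0.707, 0.031, 0.706, -0.031]
contact_force: [3.4, 4.2, -1.8]
width: -0.0002
```

```bash
python3 -m creep '{"delta_pos": [[0,-0.05,0.02],[0,-0.1,0.04],[0,-0.15,0.06],[0,-0.15,0.06]], "dr": [[0,0,0],[0,0,0],[0,0,0],[0,0,0]]}'
```

```text
clock: 7.4
position: [0.601, 0.0619, 0.0171]
ee_rot: [0.707, 0.031, 0.706, -0.031]
contact_force: [3.1, 2.9, -2.2]
width: -0.0001
```

```bash
python3 - <<'E'
from h import *
a=snap('top','t3')['pixels'][112:212,228:298];b=snap('scene','s3')['pixels'][185:285,250:330]
cv2.imwrite('pics/e3.png',np.hstack([cv2.resize(a,(385,550),interpolation=cv2.INTER_CUBIC),cv2.resize(b,(415,550),interpolation=cv2.INTER_CUBIC)]))
E
```

```text
(no output)
```

View pics/e3.png

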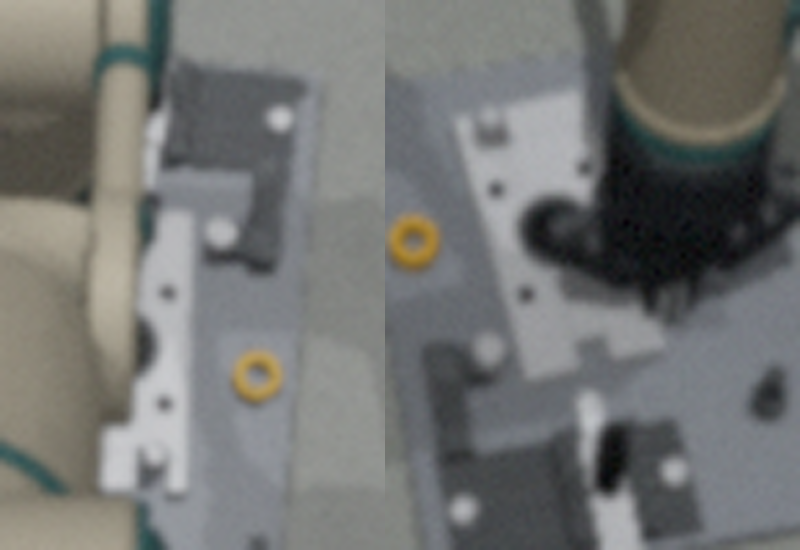

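The long edge is now at u≈192 in the left half and the stop's near side is at about 203. That leaves roughly 5 mm to go.

```bash
python3 -m creep '{"delta_pos": [[0,-0.06,0.03],[0,-0.12,0.06],[0,-0.18,0.09],[0,-0.24,0.12],[0,-0.3,0.14],[0,-0.3,0.14]], "dr": [[0,0,0],[0,0,0],[0,0,0],[0,0,0],[0,0,0],[0,0,0]]}'
```

```text
clock: 8.1
position: [0.6021, 0.0587, 0.0171]
ee_rot: [0.707, 0.031, 0.706, -0.031]
contact_force: [3.8, 3.5, -1.0]
width: 0.0003
```

```bash
python3 -m creep '{"delta_pos": [[0,-0.03,0.01],[0,-0.06,0.03],[0,-0.1,0.05],[0,-0.1,0.05]], "dr": [[0,0,0],[0,0,0],[0,0,0],[0,0,0]]}'
```

```text
clock: 8.5
position: [0.6025, 0.0577, 0.0171]
ee_rot: [0.707, 0.031, 0.706, -0.031]
contact_force: [3.9, 2.8, -1.2]
width: 0.0004
```

```bash
python3 -m creep '{"delta_pos": [[0,-0.03,0.01],[0,-0.06,0.03],[0,-0.1,0.05],[0,-0.1,0.05]], "dr": [[0,0,0],[0,0,0],[0,0,0],[0,0,0]]}'
```

```text
clock: 8.9
position: [0.603, 0.0567, 0.0171]
ee_rot: [0.707, 0.031, 0.706, -0.031]
contact_force: [3.5, 4.5, -0.6]
width: 0.0
```

```bash
python3 -m creep '{"delta_pos": [[0,-0.03,0.01],[0,-0.06,0.02],[0,-0.06,0.02]], "dr": [[0,0,0],[0,0,0],[0,0,0]]}'
```

```text
clock: 9.2
position: [0.6032, 0.0561, 0.0171]
ee_rot: [0.707, 0.031, 0.705, -0.031]
contact_force: [3.6, 4.1, -2.0]
width: -0.0001
```

```bash
python3 -m creep '{"delta_pos": [[0,-0.03,0.01],[0,-0.06,0.02],[0,-0.06,0.02]], "dr": [[0,0,0],[0,0,0],[0,0,0]]}'
```

```text
clock: 9.5
position: [0.6033, 0.0554, 0.0171]
ee_rot: [0.707, 0.031, 0.705, -0.031]
contact_force: [3.1, 4.4, -1.7]
width: 0.0002
```

```bash
python3 -m creep '{"delta_pos": [[0,-0.03,0.01],[0,-0.06,0.02],[0,-0.06,0.02]], "dr": [[0,0,0],[0,0,0],[0,0,0]]}'
```

```text
clock: 9.8
position: [0.6035, 0.0549, 0.0171]
ee_rot: [0.707, 0.031, 0.705, -0.031]
contact_force: [3.8, 3.8, -1.9]
width: -0.0001
```

```bash
python3 -m creep '{"delta_pos": [[0,-0.03,0.01],[0,-0.06,0.02],[0,-0.06,0.02]], "dr": [[0,0,0],[0,0,0],[0,0,0]]}'
```

```text
clock: 10.1
position: [0.6035, 0.0548, 0.0171]
ee_rot: [0.707, 0.031, 0.706, -0.03]
contact_force: [3.4, 5.3, -1.0]
width: 0.0002
```

```bash
python3 -m creep '{"delta_pos": [[0,-0.03,0.01],[0,-0.06,0.02],[0,-0.06,0.02]], "dr": [[0,0,0],[0,0,0],[0,0,0]]}'
```

```text
clock: 10.4
position: [0.6035, 0.0547, 0.0171]
ee_rot: [0.707, 0.032, 0.706, -0.03]
contact_force: [3.6, 6.7, -1.3]
width: -0.0001
```

```bash
python3 - <<'E'
from h import *
a=snap('top','t4')['pixels'][112:212,228:298];b=snap('scene','s4')['pixels'][185:285,250:330]
cv2.imwrite('pics/e4.png',np.hstack([cv2.resize(a,(385,550),interpolation=cv2.INTER_CUBIC),cv2.resize(b,(415,550),interpolation=cv2.INTER_CUBIC)]))
E
```

```text
(no output)
```

View pics/e4.png

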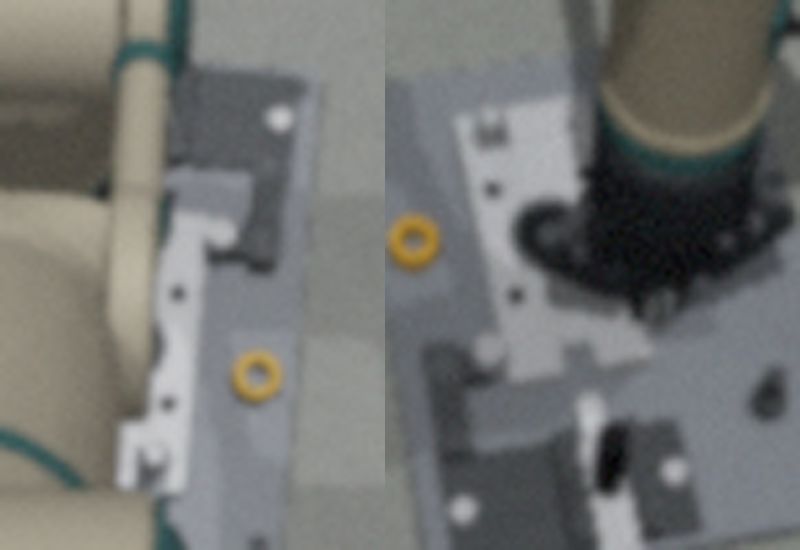

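The plate now touches the stop: left half, the edge meets the post at (207,235). The position has stalled and the force is rising. One small extra press, then I'll back away.

```bash
python3 -m creep '{"delta_pos": [[0,-0.05,0],[0,-0.1,0],[0,-0.15,0],[0,-0.2,0],[0,-0.2,0]], "dr": [[0,0,0],[0,0,0],[0,0,0],[0,0,0],[0,0,0]]}'; python3 st.py
```

```text
clock: 11.0
position: [0.6036, 0.0545, 0.0171]
ee_rot: [0.707, 0.033, 0.705, -0.03]
contact_force: [4.2, 10.8, -2.2]
width: -0.0001
t 11.0 pos [0.6036 0.0545 0.0171] fix mm [110.0584  63.0814] F fix [ 3.2308 11.1679] -2.169841125393583 w -0.0001376324818478393 toolz yaw -5.078588189953692 Rx [ 0.003  0.005 -1.   ]
```

```bash
python3 -m creep '{"delta_pos": [[0,0.3,-0.1],[0,1,-0.1],[0,2.5,-0.2],[-3,3,-0.2],[-7,3,0],[-11,3,0],[-11,0,3],[-11,-2,6.5],[-11,-4.2,11.5],[-11,-4.2,11.5]], "dr": [[0,0,0],[0,0,0],[0,0,0],[0,0,0],[0,0,0],[0,0,0],[0,0,0],[0,0,0],[0,0,0],[0,0,0]]}'; python3 st.py
```

```text
clock: 12.0
position: [0.7177, -0.0036, 0.126]
ee_rot: [0.708, 0.031, 0.705, -0.032]
contact_force: [-1.2, 0.9, -0.1]
width: 0.0
t 12.0 pos [ 0.7177 -0.0036  0.126 ] fix mm [228.7135  15.1644] F fix [-1.2322  0.7756] -0.08629192678023816 w 6.628153351672599e-06 toolz yaw -5.113928611120436 Rx [ 0.0037 -0.0027 -1.    ]
```

```bash
python3 -m creep '{"delta_pos": [[1,0.3,0],[4,0.7,0],[7.5,0.7,0],[7.5,0.7,0],[7.5,0.7,0]], "dr": [[0,0,0],[0,0,0],[0,0,0],[0,0,0],[0,0,0]]}'; python3 st.py; python3 - <<'E'
from h import *
a=snap('wrist','w5')['pixels'];b=snap('scene','s5')['pixels'][185:305,240:340]
cv2.imwrite('pics/e5.png',np.hstack([cv2.resize(a,(426,320)),cv2.resize(b,(374,320),interpolation=cv2.INTER_CUBIC)]))
E
```

```text
clock: 12.5
position: [0.712, 0.0079, 0.0511]
ee_rot: [0.705, 0.03, 0.708, -0.03]
contact_force: [-1.4, -0.8, 0.1]
width: 0.0002
t 12.5 pos [0.712  0.0079 0.0511] fix mm [222.1026  26.1131] F fix [-1.3081 -0.9471] 0.11076584881471746 w 0.0002068968835515561 toolz yaw -4.910872628607808 Rx [-0.0034  0.0004 -1.    ]
```

View pics/e5.png

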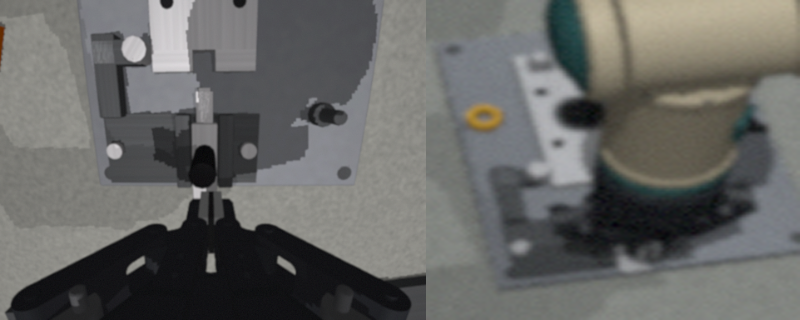

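The wrist half shows the tongue (205,105) in line with the notch (205,60), the handle at (203,165) ahead of the fingertips, and the plate beside the stop (133,48). I'll enlarge the contact to check it's snug.

```bash
python3 - <<'E'
from h import *
im=load('w5')
cv2.imwrite('pics/e6.png',cv2.resize(im['pixels'][0:140,110:330],(792,504),interpolation=cv2.INTER_CUBIC))
E
```

```text
(no output)
```

View pics/e6.png

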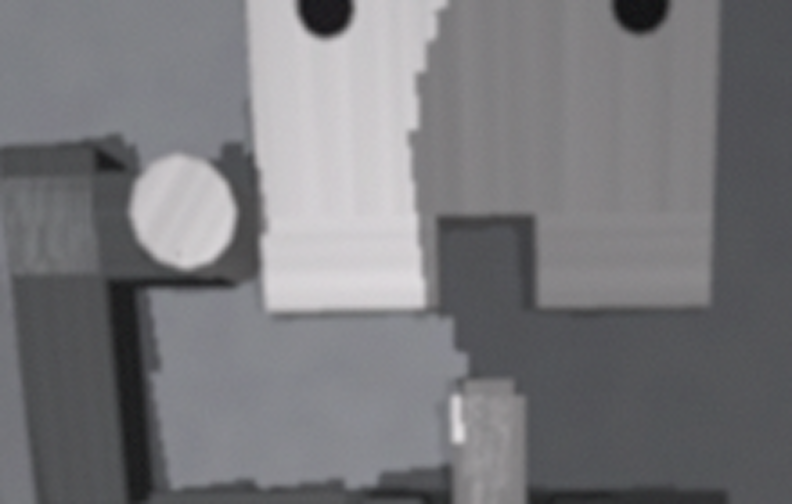

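```bash
python3 - <<'E'
from h import *
np.set_printoptions(precision=1,suppress=True)
im=load('w5');O=np.array([.4885,.0012]);c,q=np.cos(-.087),np.sin(-.087);F=np.array([[c,-q],[q,c]])
def g(n,u,v,z=None):
    U,V=110+(u+.5)/3.6-.5,(v+.5)/3.6-.5
    d=atd(im,U,V); p=atz(im,U,V,z) if z else d
    print(n,F.T@(p[:2]-O)*1e3,'z depth',d[2]*1e3)
g('stop c',184,211);g('plate',340,240);g('tongue',490,450);g('slab',300,400)
zs=atd(im,110+184/3.6,211/3.6)[2]; zp=atd(im,110+340/3.6,240/3.6)[2]
g('stop R',238,211,zs);g('stop L',130,211,zs);g('edge@stop',259,211,zp);g('edge top',248,20,zp);g('edge bot',264,305,zp)
g('farcorner',712,305,zp);g('notch L',438,260,zp);g('notch R',533,260,zp);zt=atd(im,110+490/3.6,450/3.6)[2]
g('tongueL',452,440,zt);g('tongueR',526,440,zt)
K=im;
for v in(140,160,165,170):
    d=atd(im,243,v*1.2);print(v,F.T@(d[:2]-O)*1e3,d[2])
E
```

```text
stop c [122.4 -21.9] z depth 35.775639645091395
plate [124.1  -1.8] z depth 20.160852528233075
tongue [157.1  22.1] z depth 21.471826542816817
slab [148.9 -11.4] z depth 11.147553685367184
stop R [122.7 -13.7] z depth 33.908418521857804
stop L [122.5 -29.4] z depth 25.564267242743853
edge@stop [119.8 -14.5] z depth 21.676235068881418
edge top [ 92.4 -14.7] z depth 19.89211003723587
edge bot [134.  -14.5] z depth 21.6918324940093
farcorner [134.   58.3] z depth 11.333671010762714
notch L [127.3  13.9] z depth 20.496919075290972
notch R [127.3  29.2] z depth 11.371780432444634
tongueL [155.5  15.8] z depth 10.92461620364274
tongueR [155.5  28.2] z depth 10.72153332104911
140 [182.8  20.4] 0.025585630707757934
160 [186.2  21.9] 0.06802703875760754
165 [187.2  22.1] 0.07420241382813879
170 [190.   22.1] 0.07444385166225156
```

The measurements agree. The plate edge is at y −14.5 and the stop's near side at −13.7 (snug), and the notch centre is at 21.5 against 22.0 for the tongue. The handle is at about (190,22). Next I push the bolt.

```bash
python3 -m creep '{"delta_pos": [[0.8,-0.2,0],[0.8,-0.2,-0.4],[0.8,-0.2,-0.8],[0.8,-0.2,-1.1],[0.8,-0.2,-1.3],[0.8,-0.2,-1.5],[0.8,-0.2,-1.7],[0.8,-0.2,-1.8],[0.8,-0.2,-1.8]], "dr": [[0,0,0],[0,0,0],[0,0,0],[0,0,0],[0,0,0],[0,0,0],[0,0,0],[0,0,0],[0,0,0]]}'; python3 st.py
```

```text
clock: 13.5
position: [0.6958, 0.0062, 0.0441]
ee_rot: [0.707, 0.031, 0.706, -0.031]
contact_force: [1.4, -0.7, 0.5]
width: -0.0003
t 13.5 pos [0.6958 0.0062 0.0441] fix mm [206.1155  22.9897] F fix [ 1.4826 -0.5716] 0.5048919126712264 w -0.0002558050203412422 toolz yaw -4.97063372276437 Rx [ 0.0004 -0.0001 -1.    ]
```

In contact at about 1.5 N, which matches the bolt's friction. Next I push gently further.

```bash
python3 -m creep '{"delta_pos": [[0,0,-0.15],[0,0,-0.3],[0,0,-0.45],[0,0,-0.6],[0,0,-0.75],[0,0,-0.9],[0,0,-1.0],[0,0,-1.0]], "dr": [[0,0,0],[0,0,0],[0,0,0],[0,0,0],[0,0,0],[0,0,0],[0,0,0],[0,0,0]]}'; python3 st.py
```

```text
clock: 14.3
position: [0.6854, 0.0072, 0.0437]
ee_rot: [0.706, 0.031, 0.707, -0.031]
contact_force: [1.3, -0.5, 1.0]
width: 0.0
t 14.3 pos [0.6854 0.0072 0.0437] fix mm [195.5981  23.0494] F fix [ 1.3708 -0.381 ] 0.9824554910174967 w 4.716390728981513e-05 toolz yaw -4.973560390849907 Rx [-0.0006  0.0002 -1.    ]
```

```bash
python3 -m creep '{"delta_pos": [[0,0,-0.1],[0,0,-0.2],[0,0,-0.3],[0,0,-0.3]], "dr": [[0,0,0],[0,0,0],[0,0,0],[0,0,0]]}'; python3 st.py
```

```text
clock: 14.7
position: [0.6825, 0.0074, 0.0437]
ee_rot: [0.706, 0.031, 0.707, -0.031]
contact_force: [0.8, 0.7, 0.4]
width: -0.0
t 14.7 pos [0.6825 0.0074 0.0437] fix mm [192.6773  23.0749] F fix [0.7328 0.8027] 0.3672277585499321 w -1.527345445207576e-05 toolz yaw -4.974062189167253 Rx [-0.0005  0.0002 -1.    ]
```

```bash
python3 -m creep '{"delta_pos": [[0,0,-0.05],[0,0,-0.1],[0,0,-0.15],[0,0,-0.15]], "dr": [[0,0,0],[0,0,0],[0,0,0],[0,0,0]]}'
```

```text
clock: 15.1
position: [0.6813, 0.0075, 0.0437]
ee_rot: [0.706, 0.031, 0.706, -0.031]
contact_force: [1.5, -0.4, 0.5]
width: 0.0002
```

```bash
python3 -m creep '{"delta_pos": [[0,0,-0.05],[0,0,-0.1],[0,0,-0.15],[0,0,-0.15]], "dr": [[0,0,0],[0,0,0],[0,0,0],[0,0,0]]}'; python3 st.py
```

```text
clock: 15.5
position: [0.6812, 0.0076, 0.0438]
ee_rot: [0.707, 0.031, 0.705, -0.031]
contact_force: [4.6, -0.5, -2.8]
width: 0.0001
t 15.5 pos [0.6812 0.0076 0.0438] fix mm [191.4406  23.0819] F fix [ 4.6262 -0.0659] -2.8303381201180557 w 0.00010999049374294041 toolz yaw -4.977470557260331 Rx [ 0.003 -0.    -1.   ]
```

It stalled at tool x 191.4 mm; I predicted 191 for the end of travel. I'll back off, rise and look.

```bash
python3 -m creep '{"delta_pos": [[0,0,0.5],[0,0,1.5],[0,0,3.5],[-0.5,0,5],[-5,0,5],[-9,0,5],[-9,0,5],[-9,0,5]], "dr": [[0,0,0],[0,0,0],[0,0,0],[0,0,0],[0,0,0],[0,0,0],[0,0,0],[0,0,0]]}'; python3 - <<'E'
import st
from h import *
im=snap('wrist','w7');print(im['pixels'].shape)
a=im['pixels'];b=snap('scene','s7')['pixels']
cv2.imwrite('pics/e7.png',np.hstack([cv2.resize(a,(480,360)),cv2.resize(b[180:300,245:345],(300,360),interpolation=cv2.INTER_CUBIC)]))
E
```

```text
clock: 16.3
position: [0.73, 0.0033, 0.135]
ee_rot: [0.707, 0.031, 0.706, -0.031]
contact_force: [0.3, 0.3, -0.2]
width: 0.0
t 16.3 pos [0.73   0.0033 0.135 ] fix mm [240.4523  23.0989] F fix [0.2344 0.3101] -0.1942302957966217 w 2.9589233460781053e-05 toolz yaw -4.9735701185285075 Rx [ 0.0014  0.     -1.    ]
(384, 512, 3)
```

View pics/e7.png

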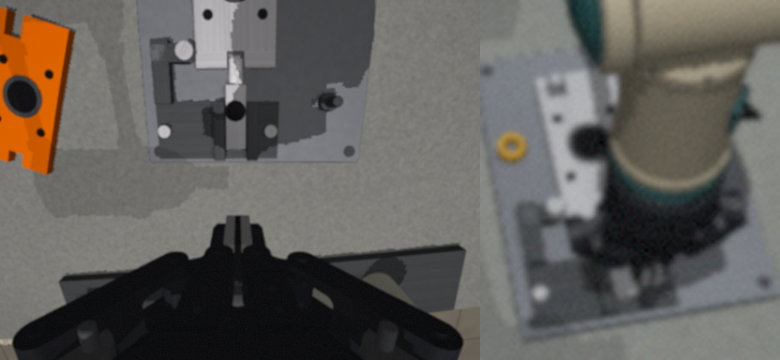

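The tongue (235,65) lies in the notch, and the handle (235,110) has moved in. One numeric check, then hand in.

```bash
python3 - <<'E'
from h import *
np.set_printoptions(precision=1,suppress=True)
im=load('w7');O=np.array([.4885,.0012]);c,q=np.cos(-.087),np.sin(-.087);F=np.array([[c,-q],[q,c]])
k=512/480
for n,u,v,z in(('handle',235,111,.074),('stop R',193,50,.036),('edge',195,50,.022),('plate end',205,68,.022),('tongue end?',235,51,.022)):
    p=atz(im,u*k,v*k,z);print(n,F.T@(p[:2]-O)*1e3)
manip.sign_off()
E
```

```text
handle [172.5  21.9]
stop R [122.7 -14.1]
edge [120.1 -14.5]
plate end [135.3  -5.9]
tongue end? [121.   21.5]
the job is handed in; nothing more can be done
```

The plate rests against the stop post, the bolt is home in its notch, and the job is handed in, with about 16 s on the robot's clock at the last check.

- **Plate:** I pushed the steel plate near its free corner with the fingers shut. It swung round the peg until the motion stalled on the post. Force readings were mostly 3–6 N, rising to about 11 N in the final press.
- **Bolt:** I pushed the handle from behind at about 1.5 N until it stalled at its end, at about 5 N. I then backed the arm clear; it read about 0.3 N and was touching nothing.

**Last checks (wrist camera):**
- The plate edge was at fixture y -14.5 mm and the stop's near side at -14.1 mm, so they agree within the camera calibration.
- The handle was at fixture x 172.5 mm, which is about 23.5 mm of travel (home is from 20 mm).
- The tongue was seen inside the notch.
- I saw no sign that the cap screw, collar or orange plate had moved. I did not compare every loose object before and after.

**What disagreed:** My first fit of the slab corners put the fixture origin about 4–5 mm off along x. I corrected it from the peg and the plate, and the stop, tongue and end-of-travel positions then fitted within about 1 mm.

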